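# Set the sample bath and start it

## Robot

A 6-joint arm with a two-finger parallel gripper is mounted at the origin on the work surface. World frame = base frame: x ahead of the robot, y to its left, z up, the work surface at z = 0. Lengths are in m, angles in rad, forces in N, time in s.
With the tool pointing down it reaches from about 0.325 to 0.75 m from the base axis. Payload 7.6 kg.
Tool frame: the origin (TCP) lies at the very end of the fingers, on their centre line; the grasp point (between the pads) lies ctrl.grasp_offset behind it (ctrl.grasp_offset is the distance from the TCP to the grasp point, in m); y points along the fingers, x is the direction in which the jaws open and shut, and the axes are right-handed (so a half turn about y gives the same grasp; the last joint's range is limited). The gripper opens to 85 mm and grips with 20 to 120 N. Pads are 22 mm wide; open, the fingers measure 114 mm over their backs; the gripper's body (76 mm by 85 mm) begins 54 mm behind the grasp point. The pads swing forward as they close: fully open they stand 13 mm farther back than shut.
Start: joints at [1.185, 0.052, 1.401, -0, 1.689, -0.07], TCP at [0.163, 0.499, 0.231] pointing down, gripper open.
Joint ranges: [-2.9, 2.9], [-0.91, 2.17], [0.12, 2.37], [-1.06, 4.2], [0.26, 2.73], [-2.93, 2.93]. Speed limits (rad/s): [2.57, 2.57, 3.01, 3.14, 3.14, 3.14].

## Interface

Orientations are given as [roll, pitch, yaw] about the fixed x, y, z axes, in that order (R = Rz(yaw) Ry(pitch) Rx(roll)).
In Python, from bench import ctrl gives the robot as it stands. The module is installed in compiled form; this text tells all that it offers.
- The arm moves only by the tool apply_moves, never from a script. Its arguments are lists of equal length, an entry for each row: "dp": the shift along the tool's x, y, z scaled (see below), a list of three; "turn": the turn about the tool's y scaled (see below); "hand": the finger opening in mm, from 0 to 85.4. A call has 1 to 20 rows; each row shifts and turns the commanded pose from where the row before left it, along the tool's axes as they then stand; what a row does not reach is not made up. The controller multiplies each number of a shift by 0.04 m and each number of a turn by 5 degrees. A row lasts 1/8 s, in which the tool goes at most 62.5 mm and 10.7 degrees, less where a joint would pass 70% of its speed; a pose out of reach is approached as far as the arm can. A call with a number of a shift or a turn outside -1 to 1 is refused whole. A call with a gripper value outside its range is refused whole. The fingers move at their own pace and stop on an object; "grip_force" is the grip in N (left out, the last holds). Time passes only in rows, so rows that do not move let the fingers close. It gives the time, the measured TCP pose, the force and the opening at its end, in the units of the state.
- ctrl.observe(): the state, without advancing time (a new reading comes with each control period).
- ctrl.camera(name): name is "scene" or "top" or "wrist"; returns a dict with "image" (420x560x3 uint8, red, green, blue), "fx", "fy", "cx", "cy" (pixels), "view" (4x4, takes a point from world to camera coordinates). Camera axes: x right, y up, looking along -z (the intrinsics and any distortion apply to the point x, -y, -z); pixel columns grow to the right and rows downward; lengths in m; the calibration is good to about 2 mm. A picture is of the moment at which its call begins. There is no depth.
- ctrl.sign_off(): hands the job in, once; it reports no verdict.
The state is a dict: "time": time; "joint_positions": joint angles; "qd": joint speeds; "tau": joint torques, N m; "tcp_pos": TCP position; "orientation": TCP orientation; "ft_force": force on the tool from outside, world axes, zero at the start; "torque": the same for the moment, N m; "width": opening from 0.0 (shut) to 1.0 (fully open).
Only numpy, scipy, OpenCV 4.12 (cv2) and the standard library are available. Lean on these libraries where they do the work, as an engineer would, in place of code of your own. Each camera call takes 0.05 s, during which the arm holds its last target. There are 200 camera calls.

## Task

Get the sample bath ready for a run. On its controller, roll the recessed thumbwheel under the clear splash shield with a fingertip until the pointer needle stands in line with the steel marker tab, leaving the tab where it is; then swing the bath's lid fully shut without slamming it, and last press the start button on top of the controller all the way down and let it go. Do not disturb the bottle, beaker and jar standing around.

Things in the scene. Friction and masses are not known exactly. Their poses are not given: they have to be found in the camera images.
- bath: Stainless steel sample bath, fixed, an open tub 240 (x) x 260 (y) x 130 mm high with white-capped vials inside, all below the rim. Origin: centre of its underside; its own x points from the front to the hinge side. Its yaw is that of its lid and hinge.
- lid (a joint): Angle of the bath's lid in rad: 0 = shut flat on the rim, grows as it opens upward; starts between about 0.7 and 1.1. The stiff hinge holds the lid wherever it is left; pushing it shut takes 1 to 4 N at the free edge.
- lid_hinge (a point): Middle of the lid's hinge line, on the far (+x) rim of the bath at 130 mm height; the line runs along the bath's y.
- lid_edge (a point): Middle of the lid's free edge, on its outer (upper) face. The lid is a steel plate 240 mm from hinge to free edge, 260 mm wide along the edge, 10 mm thick; the hinge line is level with its lower face.
- lid_handle (a point): End of the lid's black knob, which stands 35 mm out from the outer face, midway along the width and 30 mm in from the free edge.
- controller: White bench controller, fixed, 208 (x) x 200 (y) x 176 mm high. Origin: centre of its underside; its x points from its low front to its high back. Its aluminium front panel slopes at 32 degrees, facing front and up: outward normal (-0.530, 0, 0.848), up the slope (0.848, 0, 0.530) in the controller's axes. The back block, flat on top, starts at x = +25 mm.
- shield_edge (a point): Middle of the thin dark front edge of the clear splash shield: a level plate, 4 mm thick, 160 mm wide in y, jutting forward from the back block, underside at z = 169 mm, front edge at x = -42 mm in the controller's axes. It covers the wheel from straight above, 60 mm over it, so the wheel is reached only with the tool leaning, about along the panel's normal.
- wheel_rim (a point): Fixed point at the crown of the ribbed grey thumbwheel's exposed arc, at x -32, y 0, z 109 mm in the controller's axes. Wheel: radius 45, 22 mm wide, axis up the panel's slope, 45 mm below the crown along the normal; 16 mm of rim stand out of the panel. Spring mounted: pressed in it yields up to 6 mm, 2 N at first and 0.7 N more per mm. Turns with about 1 N at the rim and stays where left.
- wheel (a joint): Turn of the thumbwheel in rad, 0 to 3.1; starts at 0. Stroking the exposed rim towards the controller's +y makes it grow, towards -y shrink. It drives the pointer: 30 mm towards the controller's +y for each rad.
- pointer_tip (a point): Tip of the black needle pointer, 5 mm wide, pointing down the slope, on the panel below the wheel. It slides along the controller's y, only by the wheel, starting at y = -45 mm (range 90 mm). It rides on the wheel's sprung mount, about 10 mm above the panel, and dips with the wheel while that is pressed.
- tab_mark (a point): Middle of the inner end of the steel marker tab, 12 mm wide in y, on the panel just below the pointer's path. In line means that the pointer tip and this point have the same y in the controller's axes. It stands 33 to 82 mm to +y of the pointer's start, and is stiff to move.
- start_top (a point): Centre of the top of the white round start button, 34 mm across, on the flat top of the controller's back block (x = +65, y = 0, about 198 mm high, in its axes). Pressed straight down it travels 7 mm, fully down at 4 N, and springs back.
- start (a joint): Travel of the start button in m: 0 released, 0.007 fully down.
- wash_bottle: Bystander: white plastic bottle, 64 mm across, 160 mm high, loose; origin at the centre of its underside.
- beaker: Bystander: steel beaker, 80 mm across, 100 mm high, loose; origin at the centre of its underside.
- jar: Bystander: amber glass jar, 60 mm across, 70 mm high, loose; origin at the centre of its underside.

How it is judged:
By the outcome, as a careful person would: the job done as asked, in the order asked, and still so for the second after the job is handed in, with the robot touching nothing.
It also fails if it takes over 70 s, if anything falls off the work surface, if the arm or the gripper's body presses on something with over 40 N, if the wrist force passes 120 N, or if a joint passes its speed limit or range.

## Working session

There is one attempt and no reset: what is moved stays moved. The work goes in short steps, Python scripts to look and compute and a tool call to move; the robot and the scene stay as the last step left them, time stands still between calls to the robot, and variables do not carry over. Pictures are saved under pics/ and viewed, about 8 in all and at most 12, crops included, and the job is handed in when it is done.

Besides the shell and the picture viewer there is one more tool, called after "Emit:" as a command line: name --pt "numbers of a row" for each row, then --argument value for the rest. apply_moves: Moves the arm, as the interface text tells. Shifts and turns lie within -1 to 1; 1 stands for 0.04 m of shift or 5 degrees of turn. Its arguments: {"type":"object","properties":{"dp":{"type":"array","items":{"type":"array","items":{"type":"number"}}},"turn":{"type":"array","items":{"type":"number"}},"hand":{"type":"array","items":{"type":"number"}},"grip_force":{"type":"number"}},"required":["dp","turn","hand"]}

```bash
mkdir -p pics; cat > h.py <<'E'
import numpy as np, cv2
from bench import ctrl
def cam(n,f=None):
    c=ctrl.camera(n)
    if f: cv2.imwrite('pics/'+f,c['image'][:,:,::-1])
    return c
def ray(c,u,v):
    V=np.array(c['view']);R,t=V[:3,:3],V[:3,3]
    d=np.array([(u-c['cx'])/c['fx'],-(v-c['cy'])/c['fy'],-1.0])
    o=-R.T@t; d=R.T@d
    return o,d/np.linalg.norm(d)
def plane(c,u,v,z):
    o,d=ray(c,u,v); return o+d*(z-o[2])/d[2]
def tri(obs):
    A=np.zeros((3,3));b=np.zeros(3);L=[]
    for c,u,v in obs:
        o,d=ray(c,u,v);P=np.eye(3)-np.outer(d,d);A+=P;b+=P@o;L.append((o,P))
    x=np.linalg.solve(A,b); return x,[float(np.linalg.norm(P@(x-o))) for o,P in L]
def proj(c,p):
    q=np.array(c['view'])@np.r_[p,1]; return c['cx']+c['fx']*q[0]/-q[2], c['cy']-c['fy']*q[1]/-q[2]
E
python3 - <<'E'
from h import *
import pickle
d={}
for n in('scene','top'):
    c=cam(n,n+'0.png'); d[n]=c; print(n,c.keys(),c['fx'],c['fy'],c['cx'],c['cy'],np.round(c['view'],3).tolist())
pickle.dump(d,open('c0.pkl','wb'))
s=ctrl.observe();print(s, ctrl.grasp_offset)
a=cv2.imread('pics/scene0.png');b=cv2.imread('pics/top0.png')
E
```

```text
scene dict_keys(['image', 'fx', 'fy', 'cx', 'cy', 'view']) 390.7883073625481 390.7883073625481 277.0025221078176 212.16345569212984 [[0.241, 0.97, -0.008, -0.198], [-0.929, 0.233, 0.288, 0.497], [0.281, -0.062, 0.958, -1.177], [0.0, 0.0, 0.0, 1.0]]
top dict_keys(['image', 'fx', 'fy', 'cx', 'cy', 'view']) 471.0947076982948 471.0947076982948 281.2373724246251 207.63053623760229 [[-0.012, -1.0, 0.005, 0.077], [0.98, -0.01, 0.198, -0.595], [-0.198, 0.007, 0.98, -1.116], [0.0, 0.0, 0.0, 1.0]]
{'time': 0.1, 'joint_positions': array([ 1.18468038e+00,  5.27795603e-02,  1.40159081e+00, -3.99493539e-05,
        1.68860549e+00, -7.03123675e-02]), 'qd': array([ 0.0002572 , -0.00168185, -0.00361724,  0.0006424 , -0.00099844,
       -0.00042652]), 'tau': array([ 1.25887935e-03, -3.82580924e+01, -3.60986674e+01,  6.45645457e-06,
        4.78661721e-03, -3.11269150e-05]), 'tcp_pos': array([0.16295149, 0.49879739, 0.23056997]), 'orientation': array([-1.57073873e+00,  1.38258335e-03,  1.25498812e+00]), 'ft_force': array([-0.16620714,  1.13228064,  0.10947885]), 'torque': array([ 0.00290898,  0.06988305, -0.00909403]), 'width': 1.0024334324445616} 0.0187
```

View pics/scene0.png

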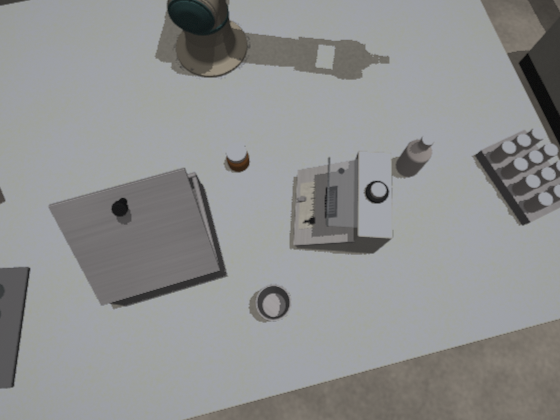

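View pics/top0.png

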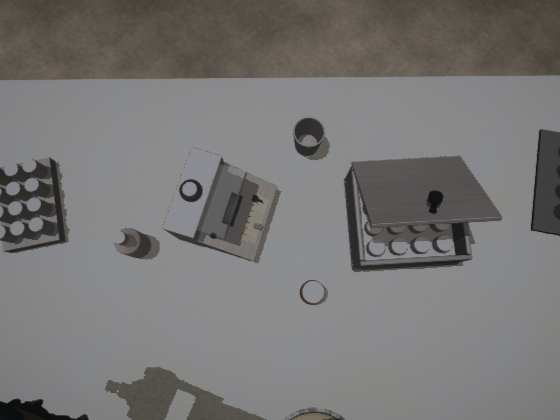

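The scene view shows the bath at lower left with its knob at (120,207), and the controller at (345,200) with its start button at (377,190). The top view shows the bath hinge line along (355..460,160), the free edge at (365,222)-(498,217), the controller at (220,205) facing right, the beaker at (309,135), the jar at (313,292) and the bottle at (130,242). I'll enlarge the controller next.

```bash
python3 - <<'E'
import cv2,numpy as np
a=cv2.imread('pics/scene0.png')[145:255,285:400];b=cv2.imread('pics/top0.png')[140:265,155:285]
f=lambda i:cv2.convertScaleAbs(cv2.resize(i,(400,int(400*i.shape[0]/i.shape[1])),interpolation=cv2.INTER_CUBIC),alpha=1.3)
a,b=f(a),f(b);h=max(a.shape[0],b.shape[0])
p=lambda i:np.vstack([i,np.zeros((h-i.shape[0],400,3),np.uint8)])
cv2.imwrite('pics/crop1.png',np.hstack([p(a),p(b)]));print(400/115,400/130)
E
```

```text
3.4782608695652173 3.076923076923077
```

View pics/crop1.png

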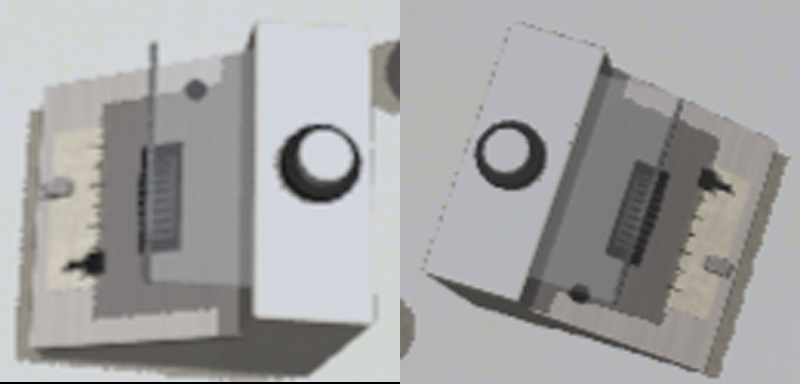

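The crop shows the pointer tip at about scene crop (65,267) / top crop (731,187), the tab at about (60,187) / (718,266), the dark shield edge and the button cap. Now I'll turn these into points.

```bash
cat > m.py <<'E'
from h import *
import pickle
d=pickle.load(open('c0.pkl','rb'));S,T=d['scene'],d['top']
s=lambda u,v:(S,285+(u+.5)/3.478-.5,145+(v+.5)/3.478-.5)
t=lambda u,v:(T,155+(u-399.5)/3.077-.5,140+(v+.5)/3.077-.5)
E
python3 - <<'E'
from m import *
from scipy.optimize import least_squares
P={'bl':((373,322),(512,22),(.104,-.1,.176)),'br':((368,27),(427,270),(.104,.1,.176)),'fl':((253,317),(607,47),(.025,-.1,.176)),'fr':((255,25),(525,300),(.025,.1,.176)),
'start':((326,153),(509,153),(.065,0,.198)),'sh-':((148,281),(680,100),(-.042,-.08,.171)),'sh+':((153,42),(620,303),(-.042,.08,.171)),
'ptr':((65,267),(731,187),None),'tab':((74,186),(706,261),None)}
W={};M=[]
for k,(a,b,m) in P.items():
    W[k],e=tri([s(*a),t(*b)]);print(k,W[k].round(4),np.round(e,4))
ks=[k for k in P if P[k][2]]
Rz=lambda q:np.array([[np.cos(q),-np.sin(q),0],[np.sin(q),np.cos(q),0],[0,0,1]])
f=lambda p:np.concatenate([Rz(p[3])@P[k][2]+p[:3]-W[k] for k in ks])
r=least_squares(f,[W['start'][0],W['start'][1]-.06,0,1.3],loss='soft_l1',f_scale=.003).x
print('pose',r.round(4),np.degrees(r[3]));
for k in ks: print(k,(Rz(r[3]).T@(W[k]-r[:3])).round(4),P[k][2])
for k in('ptr','tab'): print(k,(Rz(r[3]).T@(W[k]-r[:3])).round(4))
np.save('ctl.npy',r)
# lid & bath
B={'hL':((59,203)),}
E
```

```text
bl [0.7164 0.2766 0.1774] [0. 0.]
br [0.5301 0.3343 0.1788] [0.0017 0.0017]
fl [0.696 0.206 0.179] [0.0007 0.0007]
fr [0.5085 0.2651 0.1733] [0.0025 0.0025]
start [0.6115 0.2741 0.198 ] [0.0019 0.0019]
sh- [0.657  0.1522 0.1705] [0.0007 0.0007]
sh+ [0.5051 0.1965 0.1763] [0.0028 0.0028]
ptr [0.6115 0.1175 0.0733] [0.0003 0.0003]
tab [0.5531 0.1391 0.0654] [0.0015 0.0015]
pose [0.5933 0.2113 0.0014 1.2671] 72.5984513342599
bl [ 0.0991 -0.0979  0.1761] (0.104, -0.1, 0.176)
br [0.0984 0.0971 0.1775] (0.104, 0.1, 0.176)
fl [ 0.0256 -0.0995  0.1776] (0.025, -0.1, 0.176)
fr [0.0259 0.097  0.1719] (0.025, 0.1, 0.176)
start [0.0653 0.0015 0.1967] (0.065, 0, 0.198)
sh- [-0.0374 -0.0784  0.1691] (-0.042, -0.08, 0.171)
sh+ [-0.0406  0.0797  0.175 ] (-0.042, 0.08, 0.171)
ptr [-0.0841 -0.0454  0.072 ]
tab [-0.0809  0.0168  0.064 ]
```

Emit:
apply_moves --pt "0 0 0" --pt "0 0 0" --pt "0 -0.5 0" --pt "0 0 0" --turn '[1,0,0,0]' --hand '[0,0,0,0]'

```text
time: 0.6
tcp_pos: [0.1632, 0.4996, 0.2526]
orientation: [-1.571, -0.003, 1.169]
ft_force: [-0.7, 0.2, -0.1]
width: 0.144
```

The interface offers no tilt: `turn` only yaws the vertical tool. The wheel needs about 32° of lean towards bearing 72.6°, and the arm is already at that bearing. So I'll test what it does when driven past its tool-down reach in free space.

Emit:
apply_moves --pt "0 -0.5 0" --pt "1 0 0.1" --pt "1 0 0.1" --pt "1 0 0.1" --pt "1 0 0.1" --pt "1 0 0.1" --pt "1 0 0.1" --turn '[0,0,0,0,0,0,0]' --hand '[0,0,0,0,0,0,0]'

```text
time: 1.48
tcp_pos: [0.2343, 0.7264, 0.2705]
orientation: [-1.571, 0.001, 1.169]
ft_force: [0.1, -0.4, 1.4]
width: 0.001
```

Emit:
apply_moves --pt "1 0 0.1" --pt "1 0 0.1" --pt "1 0 0.1" --turn '[0,0,0]' --hand '[0,0,0]'

```text
time: 1.85
tcp_pos: [0.2466, 0.7678, 0.2423]
orientation: [-1.565, -0.062, 1.168]
ft_force: [-0.7, -0.8, 0.6]
width: 0.001
```

```bash
python3 - <<'E'
from bench import ctrl
s=ctrl.observe();print(s['joint_positions'].round(3),s['tcp_pos'],s['orientation'])
E
```

```text
[1.213 0.993 0.122 0.003 1.964 0.046] [0.24660818 0.76781673 0.24225275] [-1.56524893 -0.06217307  1.16806815]
```

It compromises: 3.5° of outward tilt with joint 3 at its limit. Next I check whether the tilt stays in the command.

Emit:
apply_moves --pt "1 0 0.1" --pt "1 0 0.1" --pt "1 0 0.1" --pt "1 0 0.1" --turn '[0,0,0,0]' --hand '[0,0,0,0]'

```text
time: 2.35
tcp_pos: [0.2572, 0.8042, 0.2113]
orientation: [-1.557, -0.153, 1.167]
ft_force: [-0.5, 0.0, -0.5]
width: 0.002
```

Emit:
apply_moves --pt "-1 0 -0.1" --pt "-1 0 -0.1" --pt "-1 0 -0.1" --turn '[0,0,0]' --hand '[0,0,0]'

```text
time: 2.72
tcp_pos: [0.2255, 0.7027, 0.1962]
orientation: [-1.557, -0.152, 1.167]
ft_force: [0.7, 0.5, 1.0]
width: -0.004
```

The tilt is kept in the command. Before pushing further I check what the dark thing at the right of the scene view is, relative to the arm's path.

```bash
python3 - <<'E'
from m import *
for u,v in((525,75),(558,25),(558,160),(500,60),(480,0),(478,155),(540,130)): print(u,v,plane(S,u,v,0).round(3))
cam('scene','scene1.png')
E
```

```text
525 75 [ 0.322  0.869 -0.   ]
558 25 [0.183 1.04  0.   ]
558 160 [ 0.594  0.843 -0.   ]
500 60 [ 0.256  0.82  -0.   ]
480 0 [ 0.035  0.848 -0.   ]
478 155 [0.527 0.639 0.   ]
540 130 [ 0.498  0.835 -0.   ]
```

View pics/scene1.png

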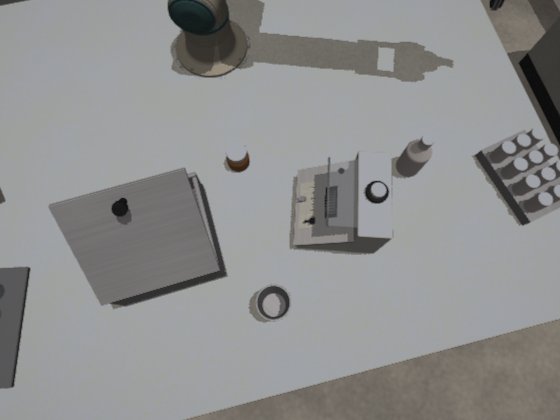

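The gripper is at the picture's top edge near (495,5). The dark object is off the table past y ≈ 0.87, so I'll tilt by pushing upward at a smaller radius instead.

Emit:
apply_moves --pt "0 -1 0" --pt "0 -1 0" --pt "0 -1 0" --pt "0 -1 0" --pt "0 -1 0" --pt "0 -1 0" --pt "0 -1 0" --pt "0 -1 0" --turn '[0,0,0,0,0,0,0,0]' --hand '[0,0,0,0,0,0,0,0]'

```text
time: 3.78
tcp_pos: [0.2073, 0.6453, 0.4924]
orientation: [-1.556, -0.149, 1.167]
ft_force: [-0.3, -0.2, -0.3]
width: 0.002
```

Emit:
apply_moves --pt "0.3 -1 0" --pt "0.3 -1 0" --pt "0.3 -1 0" --pt "0.3 -1 0" --pt "0.3 -1 0" --pt "0.3 -1 0" --turn '[0,0,0,0,0,0]' --hand '[0,0,0,0,0,0]'

```text
time: 4.53
tcp_pos: [0.1835, 0.552, 0.6179]
orientation: [-1.546, -0.267, 1.164]
ft_force: [0.4, 0.4, -0.0]
width: -0.001
```

```bash
cat > st.py <<'E'
from h import *
from scipy.spatial.transform import Rotation as Rn
s=ctrl.observe();R=Rn.from_euler('xyz',s['orientation']).as_matrix()
p=np.load('ctl.npy');q=p[3];Rz=np.array([[np.cos(q),-np.sin(q),0],[np.sin(q),np.cos(q),0],[0,0,1]])
a=R[:,1]
print('t',round(s['time'],2),'j',s['joint_positions'].round(3),'tcp',s['tcp_pos'].round(4),'F',np.round(s['ft_force'],1))
print('tilt',np.degrees(np.arccos(-a[2])).round(2),'bearing',np.degrees(np.arctan2(a[1],a[0])).round(1))
print('in ctl axes: tcp',(Rz.T@(s['tcp_pos']-p[:3])).round(4),'\ntool axes cols\n',(Rz.T@R).round(3))
E
python3 st.py
```

```text
t 4.53 j [1.176 0.442 0.122 0.029 2.31  0.031] tcp [0.1835 0.552  0.6179] F [ 0.4  0.4 -0. ]
tilt 15.38 bearing 72.1
in ctl axes: tcp [0.2025 0.493  0.6165] 
tool axes cols
 [[ 0.959  0.265  0.096]
 [-0.099 -0.002  0.995]
 [ 0.264 -0.964  0.024]]
```

Emit:
apply_moves --pt "0.7 -1 0.07" --pt "0.7 -1 0.07" --pt "0.7 -1 0.07" --pt "0.7 -1 0.07" --pt "0.7 -1 0.07" --pt "0.7 -1 0.07" --turn '[0,0,0,0,0,0]' --hand '[0,0,0,0,0,0]'

```text
time: 5.28
tcp_pos: [0.1657, 0.5057, 0.6888]
orientation: [-1.532, -0.412, 1.159]
ft_force: [0.5, 0.1, -0.5]
width: -0.001
```

```bash
python3 st.py
```

```text
t 5.28 j [1.165 0.318 0.122 0.049 2.289 0.037] tcp [0.1657 0.5057 0.6888] F [ 0.5  0.1 -0.5]
tilt 23.71 bearing 72.0
in ctl axes: tcp [0.153  0.4961 0.6875] 
tool axes cols
 [[ 0.911  0.402  0.092]
 [-0.098 -0.004  0.995]
 [ 0.4   -0.916  0.036]]
```

Emit:
apply_moves --pt "0.7 -1 0.07" --pt "0.7 -1 0.07" --pt "0.7 -1 0.07" --pt "0.7 -1 0.07" --pt "0.7 -1 0.07" --pt "0.7 -1 0.07" --pt "0.7 -1 0.07" --pt "0 0 0" --turn '[0,0,0,0,0,0,0,0]' --hand '[0,0,0,0,0,0,0,0]'

```text
time: 6.28
tcp_pos: [0.1402, 0.4345, 0.7673]
orientation: [-1.512, -0.583, 1.15]
ft_force: [0.4, -0.1, -1.2]
width: -0.001
```

```bash
python3 st.py
```

```text
t 6.28 j [1.137 0.164 0.122 0.086 2.272 0.045] tcp [0.1402 0.4345 0.7673] F [ 0.4 -0.1 -1.2]
tilt 33.54 bearing 72.0
in ctl axes: tcp [0.0774 0.4991 0.766 ] 
tool axes cols
 [[ 0.829  0.553  0.085]
 [-0.097 -0.006  0.995]
 [ 0.55  -0.833  0.049]]
```

Tilt is 33.5° towards bearing 72°, which is what's needed. Now I turn about the finger axis so the jaws lie along the controller's y.

Emit:
apply_moves --pt "0 0 0" --pt "0 0 0" --pt "0 0 0" --pt "0 0 0" --pt "0 0 0" --pt "0 0 0" --pt "0 0 0" --pt "0 0 0" --pt "0 0 0" --pt "0 0 0" --pt "0 0 0" --pt "0 0 0" --pt "0 0 0" --pt "0 0 0" --pt "0 0 0" --pt "0 0 0" --pt "0 0 0" --turn '[1,1,1,1,1,1,1,1,1,1,1,1,1,1,1,1,1]' --hand '[0,0,0,0,0,0,0,0,0,0,0,0,0,0,0,0,0]'

```text
time: 8.4
tcp_pos: [0.1412, 0.4367, 0.7652]
orientation: [-0.99, 0.003, -0.318]
ft_force: [0.6, 0.5, 0.3]
width: 0.004
```

```bash
cat >> st.py <<'E'
import sys
def go(tc,name=''):   # target in controller axes -> tool-axis units of 0.04
    w=Rz@np.array(tc)+p[:3]; print(name,'world',w.round(4),'units',(R.T@(w-s['tcp_pos'])/.04).round(2))
cr=np.array([-.032,0,.109]);ac=Rz.T@a
E
cat > g.py <<'E'
from st import *
go(cr-.15*ac,'pre150'); go(cr-.03*ac,'pre30'); go(cr,'crown')
E
python3 g.py
```

```text
t 8.4 j [1.138 0.167 0.123 0.085 2.272 1.531] tcp [0.1412 0.4367 0.7652] F [0.6 0.5 0.3]
tilt 33.27 bearing 72.0
in ctl axes: tcp [0.0798 0.4989 0.7638] 
tool axes cols
 [[-0.014  0.549  0.836]
 [-1.    -0.006 -0.013]
 [-0.003 -0.836  0.549]]
pre150 world [0.5583 0.1025 0.2358] units [ 12.55   8.47 -11.15]
pre30 world [0.5787 0.1651 0.1354] units [ 12.55  11.47 -11.15]
crown world [0.5838 0.1808 0.1104] units [ 12.55  12.22 -11.15]
```

Emit:
apply_moves --pt "0.78 0.53 -0.7" --pt "0.78 0.53 -0.7" --pt "0.78 0.53 -0.7" --pt "0.78 0.53 -0.7" --pt "0.78 0.53 -0.7" --pt "0.78 0.53 -0.7" --pt "0.78 0.53 -0.7" --pt "0.78 0.53 -0.7" --pt "0.78 0.53 -0.7" --pt "0.78 0.53 -0.7" --pt "0.78 0.53 -0.7" --pt "0.78 0.53 -0.7" --pt "0.78 0.53 -0.7" --pt "0.78 0.53 -0.7" --pt "0.78 0.53 -0.7" --pt "0.78 0.53 -0.7" --pt "0 0 0" --turn '[0,0,0,0,0,0,0,0,0,0,0,0,0,0,0,0,0]' --hand '[0,0,0,0,0,0,0,0,0,0,0,0,0,0,0,0,0]'

```text
time: 10.52
tcp_pos: [0.5522, 0.1064, 0.2402]
orientation: [-0.991, 0.008, -0.317]
ft_force: [0.0, 0.4, -0.2]
width: 0.001
```

```bash
python3 g.py; python3 - <<'E'
from h import *
import pickle
c=cam('wrist','w1.png');pickle.dump(c,open('w1.pkl','wb'))
E
```

```text
t 10.53 j [-0.152  0.017  1.51   0.573  1.524  0.167] tcp [0.5522 0.1064 0.2402] F [ 0.   0.4 -0.2]
tilt 33.21 bearing 72.6
in ctl axes: tcp [-0.1124  0.0079  0.2389] 
tool axes cols
 [[-0.013  0.548  0.837]
 [-1.    -0.    -0.016]
 [-0.008 -0.837  0.548]]
pre150 world [0.5592 0.1024 0.2358] units [ 0.2   0.07 -0.09]
pre30 world [0.5788 0.1651 0.1355] units [ 0.2   3.07 -0.09]
crown world [0.5838 0.1808 0.1104] units [ 0.2   3.82 -0.09]
```

View pics/w1.png

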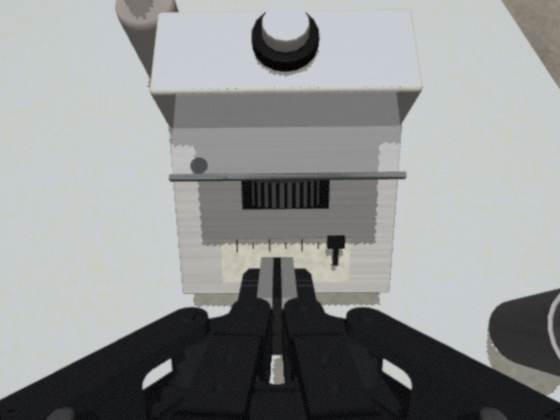

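The wrist view shows the wheel slot at (242–330, 178–210), the shield edge from (170,177) to (405,175), and the pointer tip at (336,268). The tab is hidden behind the fingers. I'll check these against the fitted pose.

```bash
python3 - <<'E'
from st import *
import pickle
c=pickle.load(open('w1.pkl','rb'))
for n,x in dict(crown=(-.032,0,.109),sh_neg=(-.042,-.08,.173),sh_pos=(-.042,.08,.173),ptr=(-.0841,-.045,.072),start=(.065,0,.198),fl=(.025,-.1,.176),fr=(.025,.1,.176),bl=(.104,-.1,.176),br=(.104,.1,.176)).items():
    print(n,np.round(proj(c,Rz@np.array(x)+p[:3]),1))
print('tcp',np.round(proj(c,s['tcp_pos']),1))
E
```

```text
t 10.57 j [-0.151  0.014  1.508  0.573  1.525  0.168] tcp [0.5522 0.1072 0.243 ] F [-0.   0.1  0. ]
tilt 33.29 bearing 72.3
in ctl axes: tcp [-0.1117  0.0081  0.2417] 
tool axes cols
 [[-0.012  0.549  0.836]
 [-1.    -0.003 -0.013]
 [-0.004 -0.836  0.549]]
crown [286.9 200.6]
sh_neg [409.2 181.8]
sh_pos [169.1 185.6]
ptr [337.6 268. ]
start [286.1  25.2]
fl [427.3  92.1]
fr [147.  97.]
bl [413.4   4.9]
br [156.4   9.7]
tcp [277.4 276.6]
```

```bash
cat > g2.py <<'E'
from st import *
for d in(.012,0): go(cr-d*ac+[0,-.02,0],'back%g y-20'%d)
go(cr-.012*ac,'back12 y0')
E
python3 g2.py
```

```text
t 10.57 j [-0.151  0.014  1.508  0.573  1.525  0.168] tcp [0.5522 0.1072 0.243 ] F [-0.   0.1  0. ]
tilt 33.29 bearing 72.3
in ctl axes: tcp [-0.1117  0.0081  0.2417] 
tool axes cols
 [[-0.012  0.549  0.836]
 [-1.    -0.003 -0.013]
 [-0.004 -0.836  0.549]]
back0.012 y-20 world [0.6009 0.1685 0.1204] units [ 0.69  3.57 -0.15]
back0 y-20 world [0.6029 0.1748 0.1104] units [ 0.69  3.87 -0.15]
back12 y0 world [0.5818 0.1745 0.1204] units [ 0.19  3.57 -0.15]
```

Emit:
apply_moves --pt "0.35 0.5 -0.05" --pt "0.35 0.5 -0.05" --pt "0 0.6 0" --pt "0 0.7 0" --pt "0 0.6 0" --pt "0 0.5 0" --pt "0 0.15 0" --pt "0 0 0" --pt "0 0 0" --turn '[0,0,0,0,0,0,0,0,0]' --hand '[0,0,0,0,0,0,0,0,0]'

```text
time: 11.7
tcp_pos: [0.6028, 0.1696, 0.1256]
orientation: [-0.989, -0.002, -0.315]
ft_force: [-0.1, -0.1, 0.5]
width: 0.001
```

```bash
python3 g2.py
```

```text
t 11.7 j [-0.025  0.238  1.505  0.584  1.266  0.148] tcp [0.6028 0.1696 0.1256] F [-0.1 -0.1  0.5]
tilt 33.36 bearing 71.8
in ctl axes: tcp [-0.037  -0.0215  0.1243] 
tool axes cols
 [[-0.012  0.55   0.835]
 [-1.    -0.008 -0.009]
 [ 0.002 -0.835  0.55 ]]
back0.012 y-20 world [0.6008 0.1685 0.1204] units [-0.04  0.09 -0.11]
back0 y-20 world [0.6029 0.1748 0.1104] units [-0.04  0.39 -0.11]
back12 y0 world [0.5817 0.1745 0.1204] units [-0.54  0.08 -0.11]
```

Emit:
apply_moves --pt "-0.15 0.15 -0.06" --pt "0 0.15 0" --pt "0 0.05 0" --pt "0 0 0" --turn '[0,0,0,0]' --hand '[0,0,0,0]'

```text
time: 12.2
tcp_pos: [0.5983, 0.1772, 0.1113]
orientation: [-0.989, -0.0, -0.315]
ft_force: [0.3, 0.0, 0.0]
width: 0.001
```

Emit:
apply_moves --pt "0 0.05 0" --pt "0 0 0" --turn '[0,0]' --hand '[0,0]'

```text
time: 12.45
tcp_pos: [0.5987, 0.1782, 0.1097]
orientation: [-0.989, -0.0, -0.315]
ft_force: [0.5, -0.3, 0.6]
width: -0.001
```

Emit:
apply_moves --pt "0 0.06 0" --pt "0 0 0" --turn '[0,0]' --hand '[0,0]'

```text
time: 12.7
tcp_pos: [0.5991, 0.1795, 0.1076]
orientation: [-0.989, -0.0, -0.315]
ft_force: [0.4, -0.6, 0.1]
width: 0.002
```

Emit:
apply_moves --pt "0 0.06 0" --pt "0 0 0" --turn '[0,0]' --hand '[0,0]'

```text
time: 12.95
tcp_pos: [0.5996, 0.1807, 0.1058]
orientation: [-0.989, -0.001, -0.315]
ft_force: [-0.6, -0.2, 0.9]
width: 0.0
```

Emit:
apply_moves --pt "0 0.06 0" --pt "0 0 0" --turn '[0,0]' --hand '[0,0]'

```text
time: 13.2
tcp_pos: [0.6, 0.1819, 0.1039]
orientation: [-0.989, -0.001, -0.315]
ft_force: [-1.6, -1.2, 2.9]
width: 0.002
```

```bash
python3 g2.py
```

```text
t 13.2 j [-0.003  0.258  1.528  0.59   1.22   0.143] tcp [0.6    0.1819 0.1039] F [-1.6 -1.2  2.9]
tilt 33.33 bearing 71.9
in ctl axes: tcp [-0.0261 -0.0152  0.1025] 
tool axes cols
 [[-0.011  0.549  0.835]
 [-1.    -0.007 -0.009]
 [ 0.001 -0.836  0.549]]
back0.012 y-20 world [0.6008 0.1685 0.1204] units [ 0.12 -0.52 -0.03]
back0 y-20 world [0.6029 0.1748 0.1104] units [ 0.12 -0.22 -0.03]
back12 y0 world [0.5817 0.1745 0.1204] units [-0.38 -0.52 -0.04]
```

Contact at about 3.5 N. First trial stroke towards +y.

Emit:
apply_moves --pt "-0.1 0 0" --pt "-0.1 0 0" --pt "-0.1 0 0" --pt "0 0 0" --turn '[0,0,0,0]' --hand '[0,0,0,0]'

```text
time: 13.7
tcp_pos: [0.588, 0.1858, 0.1038]
orientation: [-0.989, 0.0, -0.314]
ft_force: [-2.1, -4.1, 3.6]
width: -0.004
```

```bash
cat > pt.py <<'E'
from st import *
import sys
c=cam('wrist','w_%d.png'%int(s['time']*100)); cs=cam('scene','s_%d.png'%int(s['time']*100))
E
python3 pt.py; ls pics; python3 - <<'E'
import glob,cv2,numpy as np
w=sorted(glob.glob('pics/w_*'))[-1];s=sorted(glob.glob('pics/s_*'))[-1]
a=cv2.imread(w);b=cv2.resize(cv2.imread(s)[140:260,280:400],(240,240),interpolation=cv2.INTER_CUBIC)
b=np.vstack([b,np.zeros((180,240,3),np.uint8)]);cv2.imwrite('pics/v1.png',np.hstack([a,b]))
E
```

```text
t 13.7 j [0.005 0.228 1.563 0.591 1.213 0.145] tcp [0.588  0.1858 0.1038] F [-2.1 -4.1  3.6]
tilt 33.32 bearing 72.0
in ctl axes: tcp [-0.026  -0.0026  0.1025] 
tool axes cols
 [[-0.011  0.549  0.836]
 [-1.    -0.006 -0.009]
 [-0.    -0.836  0.549]]
crop1.png
s_1370.png
scene0.png
scene1.png
top0.png
w1.png
w_1370.png
```

View pics/v1.png

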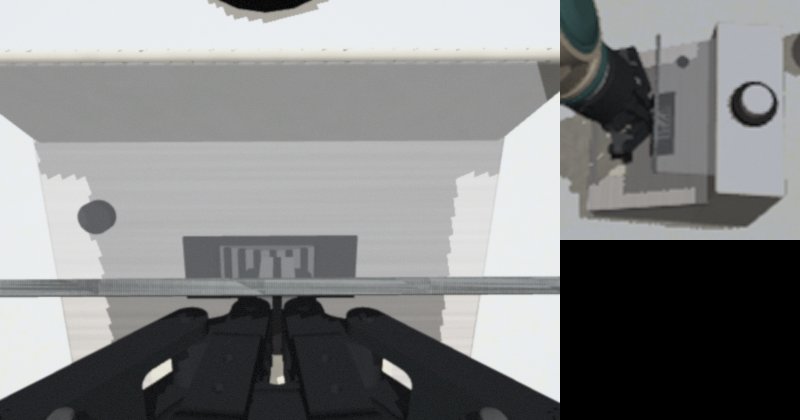

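The fingertips are on the wheel at (260–295, 250), seen through the shield, pressing at about 5 N. I'll continue the stroke slightly lighter, then lift and look.

Emit:
apply_moves --pt "-0.1 -0.01 0" --pt "-0.1 -0.01 0" --pt "-0.1 0 0" --pt "-0.1 0 0" --pt "0 0 0" --turn '[0,0,0,0,0]' --hand '[0,0,0,0,0]'

```text
time: 14.42
tcp_pos: [0.5726, 0.1905, 0.1043]
orientation: [-0.989, 0.0, -0.314]
ft_force: [-2.5, -2.2, 2.8]
width: 0.001
```

Emit:
apply_moves --pt "0 -0.5 0" --pt "0 -0.5 0" --pt "0.4 0 0" --pt "0.4 0 0" --pt "0 0 0" --turn '[0,0,0,0,0]' --hand '[0,0,0,0,0]'

```text
time: 15.05
tcp_pos: [0.5973, 0.1588, 0.1386]
orientation: [-0.989, -0.001, -0.316]
ft_force: [-0.5, -0.6, -0.6]
width: 0.002
```

```bash
python3 pt.py; python3 - <<'E'
import glob,cv2,numpy as np
k=lambda p:sorted(glob.glob(p),key=lambda f:int(f.split('_')[-1][:-4]))[-1]
a=cv2.imread(k('pics/w_*'));b=cv2.resize(cv2.imread(k('pics/s_*'))[140:260,280:400],(240,240),interpolation=cv2.INTER_CUBIC)
b=np.vstack([b,np.zeros((180,240,3),np.uint8)]);cv2.imwrite('pics/v2.png',np.hstack([a,b]))
E
```

```text
t 15.05 j [-0.045  0.209  1.511  0.582  1.297  0.145] tcp [0.5973 0.1588 0.1386] F [-0.5 -0.6 -0.6]
tilt 33.35 bearing 71.8
in ctl axes: tcp [-0.049  -0.0195  0.1373] 
tool axes cols
 [[-0.012  0.55   0.835]
 [-1.    -0.007 -0.009]
 [ 0.001 -0.835  0.55 ]]
```

View pics/v2.png

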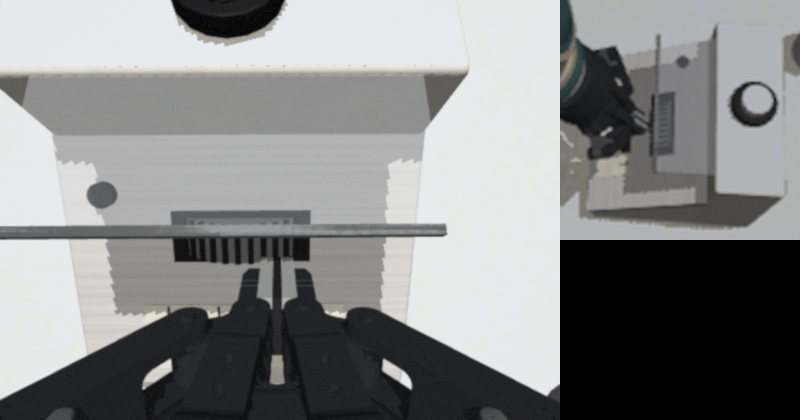

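The pointer is hidden in this view. I'll make a second, longer stroke, then back off to measure it.

Emit:
apply_moves --pt "0 0.5 0" --pt "0 0.4 0" --pt "0 0.1 0" --pt "-0.1 0 0" --pt "-0.1 0 0" --pt "-0.1 0 0" --pt "-0.1 0 0" --pt "-0.1 0 0" --pt "-0.1 0 0" --pt "-0.1 0 0" --pt "-0.1 0 0" --pt "-0.1 0 0" --pt "0 0 0" --turn '[0,0,0,0,0,0,0,0,0,0,0,0,0]' --hand '[0,0,0,0,0,0,0,0,0,0,0,0,0]'

```text
time: 16.77
tcp_pos: [0.5688, 0.1918, 0.1043]
orientation: [-0.989, 0.001, -0.314]
ft_force: [-2.5, -2.6, 2.3]
width: 0.001
```

Emit:
apply_moves --pt "0 -0.8 0" --pt "0 -0.8 0" --pt "1 -0.8 0" --pt "1 -0.8 0" --pt "0.8 0 0" --pt "0 0 0" --turn '[0,0,0,0,0,0]' --hand '[0,0,0,0,0,0]'

```text
time: 17.52
tcp_pos: [0.655, 0.0894, 0.2103]
orientation: [-0.989, 0.001, -0.316]
ft_force: [-0.5, -0.4, -0.5]
width: -0.003
```

```bash
python3 pt.py; python3 - <<'E'
from h import *
import glob
k=lambda p:sorted(glob.glob(p),key=lambda f:int(f.split('_')[-1][:-4]))[-1]
t=cam('top','t3.png')
a=cv2.imread(k('pics/w_*'));f=lambda i:cv2.resize(i,(240,210),interpolation=cv2.INTER_CUBIC)
b=np.vstack([f(cv2.imread(k('pics/s_*'))[150:255,280:400]),f(cv2.imread('pics/t3.png')[150:255,160:280])]);cv2.imwrite('pics/v3.png',np.hstack([a,b]))
E
```

```text
t 17.52 j [-0.154  0.32   1.232  0.575  1.499  0.146] tcp [0.655  0.0894 0.2103] F [-0.5 -0.4 -0.5]
tilt 33.34 bearing 72.0
in ctl axes: tcp [-0.0979 -0.0953  0.2089] 
tool axes cols
 [[-0.012  0.55   0.835]
 [-1.    -0.006 -0.011]
 [-0.001 -0.835  0.55 ]]
```

View pics/v3.png

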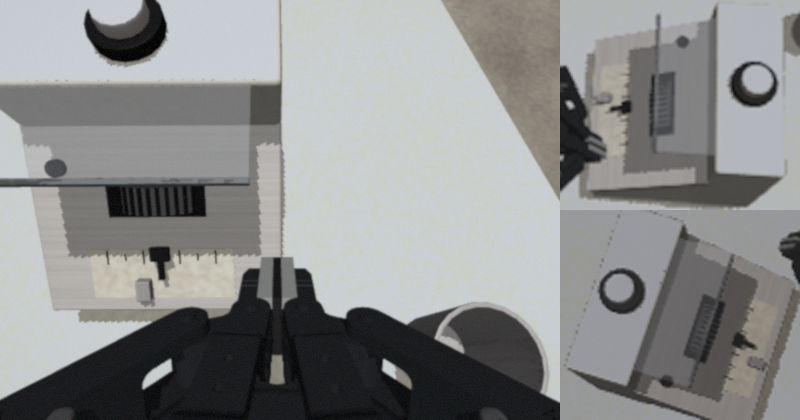

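The view shows the pointer tip at wrist (161,278) and the tab's inner end at about (145,279), both clear. Next I measure the remaining gap.

```bash
cat > meas.py <<'E'
from st import *
import pickle
def inplane(c,u,v,h):  # cast on plane parallel to panel, h above it, controller axes
    o,d=ray(c,u,v);o=Rz.T@(o-p[:3]);d=Rz.T@d
    n=np.array([-.53,0,.848]);p0=np.array([-.032,0,.109])-n*(.016-h)
    return o+d*(n@(p0-o))/(n@d)
E
python3 - <<'E'
from meas import *
c=ctrl.camera('wrist');cs=ctrl.camera('scene')
im=cv2.cvtColor(c['image'],cv2.COLOR_RGB2GRAY)
for v in range(262,304,2): print(v,im[v,134:172:1].tolist() if v%4==0 else '')
print('ptr',inplane(c,161,278,.010).round(4),'tab',inplane(c,145,279,.004).round(4),inplane(c,145,279,.010).round(4))
E
```

```text
t 17.68 j [-0.153  0.315  1.237  0.575  1.499  0.146] tcp [0.6533 0.0906 0.2108] F [ 0.1 -0.7  0.4]
tilt 33.34 bearing 72.1
in ctl axes: tcp [-0.0973 -0.0934  0.2095] 
tool axes cols
 [[-0.01   0.55   0.835]
 [-1.    -0.005 -0.009]
 [-0.001 -0.835  0.55 ]]
262 
264 [190, 192, 192, 195, 195, 194, 195, 193, 193, 195, 193, 181, 144, 150, 178, 191, 193, 196, 196, 194, 192, 192, 183, 150, 125, 90, 50, 26, 23, 24, 18, 24, 60, 104, 119, 123, 124, 125]
266 
268 [198, 200, 199, 200, 198, 195, 194, 192, 192, 194, 190, 193, 191, 190, 191, 189, 190, 189, 190, 189, 189, 189, 187, 180, 156, 124, 76, 32, 23, 29, 21, 18, 49, 94, 119, 129, 130, 131]
270 
272 [199, 198, 199, 197, 197, 195, 194, 195, 195, 196, 196, 193, 195, 196, 193, 192, 190, 191, 191, 193, 190, 189, 189, 187, 187, 173, 115, 55, 24, 25, 22, 21, 32, 75, 114, 146, 172, 180]
274 
276 [193, 196, 195, 195, 194, 195, 191, 188, 188, 186, 186, 187, 185, 185, 186, 185, 185, 186, 188, 190, 193, 193, 191, 189, 190, 175, 136, 75, 33, 23, 16, 23, 21, 59, 106, 122, 138, 174]
278 
280 [194, 196, 196, 192, 188, 165, 137, 124, 119, 120, 119, 117, 117
[... 500 characters left out ...]
2, 180, 188, 192]
290 
292 [198, 196, 196, 191, 168, 155, 150, 148, 146, 147, 148, 148, 148, 146, 145, 146, 145, 130, 95, 62, 61, 107, 163, 185, 188, 191, 189, 188, 188, 189, 190, 189, 189, 187, 186, 188, 188, 191]
294 
296 [190, 188, 189, 185, 171, 158, 152, 151, 147, 143, 149, 147, 146, 148, 145, 145, 145, 140, 118, 79, 56, 75, 131, 175, 189, 191, 192, 195, 192, 194, 198, 195, 193, 194, 192, 193, 193, 193]
298 
300 [178, 177, 178, 177, 175, 156, 150, 150, 148, 144, 144, 146, 146, 147, 144, 143, 145, 143, 126, 96, 94, 122, 153, 166, 174, 177, 179, 180, 178, 178, 175, 179, 177, 179, 178, 178, 178, 177]
302 
ptr [-0.0792  0.0013  0.0724] tab [-0.0791  0.0168  0.0654] [-0.0799  0.0144  0.072 ]
```

About 17 mm remain, and the gain of 0.66 mm per mm of stroke says the wheel isn't slipping. Third stroke of about 24 mm, then re-measure.

Emit:
apply_moves --pt "-1 0.8 0" --pt "-1 0.8 0" --pt "-0.04 0.8 0" --pt "0 0.5 0" --pt "0 0.3 0" --pt "0 0 0" --pt "-0.1 0 0" --pt "-0.1 0 0" --pt "-0.1 0 0" --pt "-0.1 0 0" --pt "-0.1 0 0" --pt "-0.1 0 0" --pt "0 0 0" --turn '[0,0,0,0,0,0,0,0,0,0,0,0,0]' --hand '[0,0,0,0,0,0,0,0,0,0,0,0,0]'

```text
time: 19.4
tcp_pos: [0.5749, 0.1897, 0.1044]
orientation: [-0.989, 0.0, -0.314]
ft_force: [-2.5, -2.2, 2.6]
width: -0.0
```

Emit:
apply_moves --pt "0 -0.8 0" --pt "0 -0.8 0" --pt "1 -0.8 0" --pt "0.9 -0.8 0" --pt "0 0 0" --pt "0 0 0" --turn '[0,0,0,0,0,0]' --hand '[0,0,0,0,0,0]'

```text
time: 20.15
tcp_pos: [0.6252, 0.0996, 0.2101]
orientation: [-0.989, 0.002, -0.314]
ft_force: [0.1, 0.2, -0.7]
width: 0.003
```

```bash
python3 - <<'E'
from meas import *
import pickle
d={n:cam(n,n+'4.png') for n in('wrist','scene','top')};pickle.dump(d,open('c4.pkl','wb'))
c=d['wrist']
for y in(0.0,.0168): 
    for n in d: print(n,y,np.round(proj(d[n],Rz@np.array([-.08,y,.07])+p[:3]),1))
f=lambda i,s:cv2.resize(i,None,fx=s,fy=s,interpolation=cv2.INTER_CUBIC)
u,v=map(int,proj(c,Rz@np.array([-.08,.01,.07])+p[:3]))
print(u,v); u0,v0=max(u-66,0),max(v-75,0)
A=f(cv2.imread('pics/wrist4.png')[v0:v0+133,u0:u0+133],4)[:532,:532]
ps=[]
for n in('scene','top'):
    uu,vv=map(int,proj(d[n],Rz@np.array([-.08,.0,.07])+p[:3])); print(n,uu-22,vv-22); ps.append(f(cv2.imread('pics/%s4.png'%n)[vv-22:vv+22,uu-22:uu+22],6))
B=np.vstack(ps)[:532];h=min(A.shape[0],B.shape[0]);print('u0v0',u0,v0,A.shape)
cv2.imwrite('pics/v4.png',np.hstack([A[:h],B[:h]]))
E
```

```text
t 20.15 j [-0.145  0.236  1.333  0.575  1.481  0.144] tcp [0.6252 0.0996 0.2101] F [ 0.1  0.2 -0.7]
tilt 33.32 bearing 72.2
in ctl axes: tcp [-0.0971 -0.0638  0.2087] 
tool axes cols
 [[-0.011  0.549  0.836]
 [-1.    -0.004 -0.01 ]
 [-0.002 -0.836  0.549]]
wrist 0.0 [199.6 279. ]
scene 0.0 [305.6 203.9]
top 0.0 [255.1 217.4]
wrist 0.0168 [179.  279.2]
scene 0.0168 [305.8 197.4]
top 0.0168 [253.  223.8]
187 279
scene 283 181
top 233 195
u0v0 121 204 (532, 532, 3)
```

View pics/v4.png

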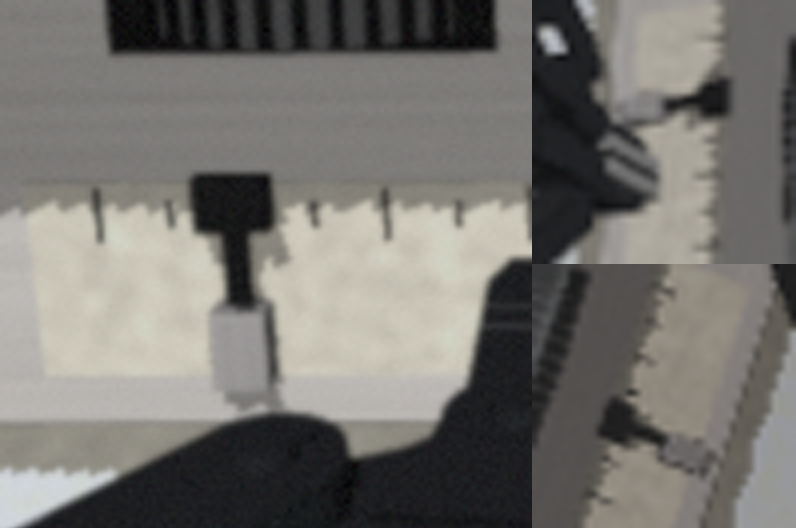

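Close up, the pointer tip (crop (240,302)) and the tab end (crop (239,308)) look nearly in line. I'll triangulate both over the three views to remove parallax.

```bash
python3 - <<'E'
from meas import *
import pickle
d=pickle.load(open('c4.pkl','rb'));w,S,T=d['wrist'],d['scene'],d['top']
wp=lambda x,y:(w,121+(x+.5)/4-.5,204+(y+.5)/4-.5);sp=lambda x,y:(S,283+(x-531.5)/6-.5,181+(y+.5)/6-.5);tp=lambda x,y:(T,233+(x-531.5)/6-.5,195+(y-263.5)/6-.5)
for n,a,b,c in(('ptr',(240,302),(667,103),(661,441)),('tab',(239,308),(662,106),(667,447))):
    o=[wp(*a),sp(*b),tp(*c)]
    for k in(o,o[:2],o[::2],o[1:]):
        x,e=tri(k);print(n,(Rz.T@(x-p[:3])).round(4),np.round(e,4))
    print([inplane(*o[0],h).round(4)[1] for h in(.004,.007,.010)])
print('cam y',(Rz.T@(ray(w,0,0)[0]-p[:3])).round(3))
E
```

```text
t 20.3 j [-0.144  0.235  1.334  0.575  1.481  0.144] tcp [0.6249 0.1    0.2102] F [-0.3  0.8 -0.3]
tilt 33.32 bearing 72.2
in ctl axes: tcp [-0.0968 -0.0635  0.2089] 
tool axes cols
 [[-0.01   0.549  0.836]
 [-1.    -0.004 -0.009]
 [-0.002 -0.836  0.549]]
ptr [-0.0813  0.0162  0.0684] [0.0016 0.0005 0.0012]
ptr [-0.0822  0.011   0.0851] [0.0006 0.0006]
ptr [-0.081   0.0162  0.0675] [0.0014 0.0014]
ptr [-0.0821  0.0164  0.0682] [0.0004 0.0004]
[np.float64(0.0167), np.float64(0.0158), np.float64(0.015)]
tab [-0.083   0.0171  0.0631] [0.0026 0.0006 0.0021]
tab [-0.0834  0.0118  0.0805] [0.0013 0.0013]
tab [-0.0828  0.0173  0.0639] [0.0024 0.0024]
tab [-0.0842  0.0172  0.0616] [0.0007 0.0007]
[np.float64(0.017), np.float64(0.0162), np.float64(0.0153)]
cam y [-0.116 -0.064  0.367]
```

Scene and top views together put the gap at 0.8 mm; the wrist view's parallax suggests up to 2 mm. I'll look from the other side, where the parallax flips.

Emit:
apply_moves --pt "-1 0 0" --pt "-1 0 0" --pt "-1 0 0" --pt "-1 0 0" --pt "0 0 0" --pt "0 0 0" --turn '[0,0,0,0,0,0]' --hand '[0,0,0,0,0,0]'

```text
time: 21.05
tcp_pos: [0.4738, 0.1489, 0.2115]
orientation: [-0.989, -0.001, -0.315]
ft_force: [-0.6, -0.9, 0.2]
width: 0.004
```

```bash
python3 - <<'E'
from meas import *
import pickle
w=cam('wrist','wrist5.png');pickle.dump(w,open('w5.pkl','wb'))
u,v=map(int,proj(w,Rz@np.array([-.08,.017,.07])+p[:3])); print(u,v,u-40,v-45)
cv2.imwrite('pics/v5.png',cv2.resize(cv2.imread('pics/wrist5.png')[v-45:v+35,u-40:u+40],None,fx=6,fy=6,interpolation=cv2.INTER_CUBIC))
E
```

```text
t 21.05 j [-0.081 -0.205  1.776  0.569  1.443  0.196] tcp [0.4738 0.1489 0.2115] F [-0.6 -0.9  0.2]
tilt 33.34 bearing 71.9
in ctl axes: tcp [-0.0954  0.0953  0.2101] 
tool axes cols
 [[-0.011  0.55   0.835]
 [-1.    -0.007 -0.008]
 [ 0.001 -0.835  0.55 ]]
372 279 332 234
```

View pics/v5.png

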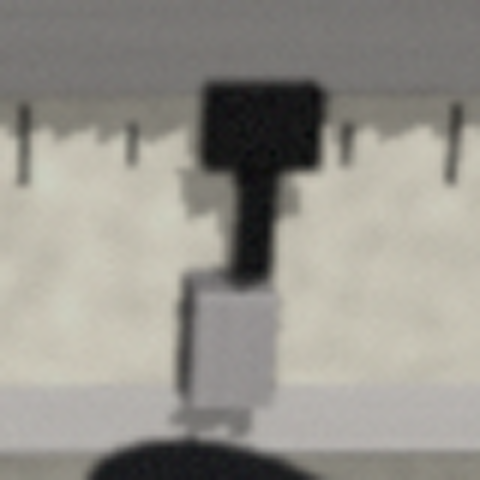

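From this side the tip sits 2.1 mm towards −y; from the other it was 0.2 mm. The mean is about 1.1 mm short, so I'll nudge the rim about 1.7 mm.

Emit:
apply_moves --pt "0.8 0.6 0" --pt "0.8 0.6 0" --pt "0.73 0.8 0" --pt "0 0.5 0" --pt "0 0.2 0" --pt "0 0 0" --pt "0 0.2 0" --pt "0 0.2 0" --pt "0 0.1 0" --pt "0 0 0" --pt "-0.02 0 0" --pt "-0.025 0 0" --pt "0 0 0" --turn '[0,0,0,0,0,0,0,0,0,0,0,0,0]' --hand '[0,0,0,0,0,0,0,0,0,0,0,0,0]'

```text
time: 22.72
tcp_pos: [0.5826, 0.1871, 0.1048]
orientation: [-0.989, -0.001, -0.315]
ft_force: [0.1, -2.0, 3.0]
width: 0.001
```

Emit:
apply_moves --pt "0 -0.4 0" --pt "0 -0.8 0" --pt "0 -0.8 0" --pt "1 -0.8 0" --pt "1 -0.4 0" --pt "0 0 0" --pt "0 0 0" --turn '[0,0,0,0,0,0,0]' --hand '[0,0,0,0,0,0,0]'

```text
time: 23.6
tcp_pos: [0.636, 0.0955, 0.211]
orientation: [-0.989, 0.001, -0.315]
ft_force: [-0.1, 0.7, -0.9]
width: 0.001
```

```bash
python3 - <<'E'
from meas import *
import pickle
w=cam('wrist','wrist6.png');pickle.dump(w,open('w6.pkl','wb'))
print('cam y',(Rz.T@(ray(w,0,0)[0]-p[:3])).round(3))
u,v=map(int,proj(w,Rz@np.array([-.08,.017,.07])+p[:3])); print(u,v)
g=cv2.cvtColor(w['image'],cv2.COLOR_RGB2GRAY)
for r in range(v-10,v+16,2): print(r,g[r,u-20:u+20].tolist())
E
```

```text
t 23.6 j [-0.149  0.265  1.296  0.575  1.489  0.145] tcp [0.636  0.0955 0.211 ] F [-0.1  0.7 -0.9]
tilt 33.31 bearing 72.1
in ctl axes: tcp [-0.0977 -0.0754  0.2096] 
tool axes cols
 [[-0.011  0.549  0.836]
 [-1.    -0.005 -0.01 ]
 [-0.001 -0.836  0.549]]
cam y [-0.116 -0.075  0.368]
164 278
268 [199, 199, 197, 196, 195, 197, 196, 198, 196, 198, 199, 200, 203, 201, 195, 184, 155, 94, 40, 24, 21, 27, 21, 49, 96, 123, 132, 137, 151, 172, 172, 154, 139, 152, 179, 188, 193, 195, 195, 193]
270 [199, 199, 196, 192, 192, 192, 191, 193, 196, 201, 200, 203, 203, 205, 202, 204, 184, 118, 48, 24, 21, 22, 24, 49, 88, 121, 141, 172, 188, 193, 191, 192, 184, 180, 185, 188, 190, 193, 195, 196]
272 [201, 200, 199, 195, 191, 191, 189, 191, 192, 195, 196, 199, 201, 202, 201, 200, 186, 123, 58, 26, 28, 26, 25, 35, 76, 114, 129, 146, 179, 194, 197, 198, 196, 195, 192, 192, 194, 195, 197, 199]
274 [203, 202, 202, 199, 197, 194, 193, 193, 193, 195, 194, 197, 197, 197, 199, 200, 184, 134, 72, 32, 21, 20, 19, 26, 68, 112, 126, 134, 160, 183, 193, 196, 195, 197, 194, 194, 193, 197, 196, 200]
276 [200, 203, 2
[... 1091 characters left out ...]
51, 153, 152, 151, 149, 150, 151, 142, 114, 75, 68, 119, 172, 192, 195, 196, 197, 199, 202]
288 [201, 202, 202, 199, 200, 199, 200, 200, 201, 201, 199, 199, 197, 200, 193, 179, 163, 155, 152, 151, 149, 151, 152, 151, 151, 150, 150, 150, 144, 121, 83, 66, 110, 169, 189, 195, 197, 200, 198, 201]
290 [200, 199, 201, 198, 198, 200, 199, 202, 201, 202, 203, 201, 203, 201, 200, 190, 165, 152, 152, 149, 150, 150, 151, 151, 151, 149, 149, 149, 148, 126, 85, 65, 105, 168, 189, 194, 194, 196, 199, 198]
292 [197, 199, 198, 199, 199, 198, 200, 199, 200, 200, 200, 203, 199, 200, 200, 192, 169, 157, 153, 149, 148, 149, 150, 150, 152, 148, 147, 147, 148, 130, 90, 62, 102, 168, 189, 192, 192, 192, 191, 192]
```

The pointer is now within about 0.7 mm of the tab, so the wheel is done. Next, the lid geometry from the first images.

```bash
python3 - <<'E'
from m import *
from st import *
P={'edge-':((52,207),(498,217)),'edge+':((185,170),(365,222)),'hin-':((103,303),(460,157)),'hin+':((218,270),(353,162)),'knob':((120,203),(435,196)),
'beaker':((273,300),(309,132)),'jar':((237,152),(313,292)),'bottle':((427,140),(122,236))}
for k,(a,b) in P.items():
    x,e=tri([(S,*a),(T,*b)]);P[k]=x;print(k,x.round(4),np.round(e,4))
em=(P['edge-']+P['edge+'])/2;hm=(P['hin-']+P['hin+'])/2;v=em-hm
print('edge mid',em.round(4),'hinge mid',hm.round(4),'len',np.linalg.norm(v).round(3),'ang',np.arctan2(v[2],np.hypot(*v[:2])).round(3),'width',np.linalg.norm(P['edge+']-P['edge-']).round(3),'yaw from v',np.degrees(np.arctan2(-v[1],-v[0])).round(1),'yaw from widths',[np.degrees(np.arctan2(-(w)[0],w[1])).round(1) for w in(P['edge+']-P['edge-'],P['hin+']-P['hin-'])])
print(R.round(3))
E
```

```text
t 23.65 j [-0.148  0.265  1.297  0.575  1.488  0.145] tcp [0.6358 0.0959 0.2109] F [-0.9  0.2  0. ]
tilt 33.31 bearing 72.1
in ctl axes: tcp [-0.0975 -0.075   0.2096] 
tool axes cols
 [[-0.011  0.549  0.836]
 [-1.    -0.005 -0.009]
 [-0.001 -0.836  0.549]]
edge- [ 0.5251 -0.3582  0.2906] [0.0009 0.0009]
edge+ [ 0.5166 -0.097   0.2981] [0.0046 0.0046]
hin- [ 0.6976 -0.3521  0.1382] [0.0037 0.0037]
hin+ [ 0.6882 -0.0991  0.1388] [0.0014 0.0014]
knob [ 0.5619 -0.2236  0.3233] [0.002 0.002]
beaker [0.7762 0.0012 0.1071] [0.0015 0.0015]
jar [ 0.3878 -0.001   0.0632] [0.0025 0.0025]
bottle [0.5147 0.4312 0.1632] [0.0029 0.0029]
edge mid [ 0.5209 -0.2276  0.2944] hinge mid [ 0.6929 -0.2256  0.1385] len 0.232 ang 0.736 width 0.261 yaw from v 0.7 yaw from widths [np.float64(1.9), np.float64(2.1)]
[[ 0.951  0.169  0.259]
 [-0.309  0.523  0.795]
 [-0.001 -0.836  0.549]]
```

Lid found: the hinge is at about (0.693,−0.226,0.135), angle about 0.74, yaw about 2°, edge length 0.261 m (0.26 given). I'll lift away, then go over the lid's −y side, clear of the knob.

Emit:
apply_moves --pt "0 -0.8 0" --pt "0 -1 0" --pt "0 -1 0" --pt "0 -1 0" --pt "0 -1 0" --pt "0 -0.2 0" --turn '[0,0,0,0,0,0]' --hand '[0,0,0,0,0,0]'

```text
time: 24.4
tcp_pos: [0.6022, -0.0092, 0.3811]
orientation: [-0.989, -0.005, -0.315]
ft_force: [0.2, 1.1, -1.3]
width: -0.0
```

```bash
cat > gw.py <<'E'
from st import *
import sys
def to(w): print(w,'units',(R.T@(np.array(w)-s['tcp_pos'])/.04).round(2))
for a in sys.argv[1:]: to([float(x) for x in a.split(',')])
E
python3 gw.py .53,-.29,.37
```

```text
t 24.4 j [-0.338  0.2    1.036  0.61   1.858  0.168] tcp [ 0.6022 -0.0092  0.3811] F [ 0.2  1.1 -1.3]
tilt 33.33 bearing 71.5
in ctl axes: tcp [-0.2078 -0.0744  0.3797] 
tool axes cols
 [[-0.012  0.549  0.835]
 [-1.    -0.01  -0.007]
 [ 0.005 -0.835  0.549]]
[0.53, -0.29, 0.37] units [ 0.46 -3.74 -6.2 ]
```

Emit:
apply_moves --pt "0.05 -0.42 -0.69" --pt "0.05 -0.42 -0.69" --pt "0.05 -0.42 -0.69" --pt "0.05 -0.42 -0.69" --pt "0.05 -0.42 -0.69" --pt "0.05 -0.42 -0.69" --pt "0.05 -0.42 -0.69" --pt "0.05 -0.42 -0.69" --pt "0.05 -0.42 -0.69" --pt "0 0 0" --pt "0 0 0" --turn '[0,0,0,0,0,0,0,0,0,0,0]' --hand '[0,0,0,0,0,0,0,0,0,0,0]'

```text
time: 25.78
tcp_pos: [0.5301, -0.2897, 0.3675]
orientation: [-0.988, 0.001, -0.314]
ft_force: [0.3, -0.3, -0.4]
width: -0.002
```

```bash
python3 gw.py .53,-.29,.37 .53,-.29,.30 .532,-.29,.285 .465,-.29,.14; python3 -c "
from st import *
print((R.T@np.array([[0,0,-.01],[-.01,0,0]]).T/.04).round(3))"
```

```text
t 25.77 j [-0.792  0.432  0.78   0.614  2.13  -0.197] tcp [ 0.5301 -0.2897  0.3675] F [ 0.3 -0.3 -0.4]
tilt 33.39 bearing 72.1
in ctl axes: tcp [-0.497  -0.0895  0.3662] 
tool axes cols
 [[-0.01   0.55   0.835]
 [-1.    -0.005 -0.009]
 [-0.001 -0.835  0.55 ]]
[0.53, -0.29, 0.37] units [ 0.   -0.06  0.03]
[0.53, -0.29, 0.3] units [ 0.    1.4  -0.94]
[0.532, -0.29, 0.285] units [ 0.05  1.73 -1.13]
[0.465, -0.29, 0.14] units [-1.54  4.47 -3.56]
t 25.77 j [-0.792  0.432  0.78   0.614  2.13  -0.197] tcp [ 0.5301 -0.2897  0.3675] F [ 0.3 -0.3 -0.4]
tilt 33.39 bearing 72.1
in ctl axes: tcp [-0.497  -0.0895  0.3662] 
tool axes cols
 [[-0.01   0.55   0.835]
 [-1.    -0.005 -0.009]
 [-0.001 -0.835  0.55 ]]
[[ 0.    -0.238]
 [ 0.209 -0.042]
 [-0.138 -0.065]]
```

Emit:
apply_moves --pt "0.06 0.36 -0.22" --pt "0.06 0.36 -0.22" --pt "0.06 0.36 -0.22" --pt "0.06 0.36 -0.22" --pt "0 0.1 -0.07" --pt "0 0.1 -0.07" --turn '[0,0,0,0,0,0]' --hand '[0,0,0,0,0,0]'

```text
time: 26.52
tcp_pos: [0.5397, -0.292, 0.292]
orientation: [-0.989, -0.002, -0.315]
ft_force: [-0.1, 0.2, 3.8]
width: -0.002
```

Emit:
apply_moves --pt "-0.12 0.13 -0.13" --pt "-0.12 0.13 -0.13" --pt "-0.12 0.13 -0.13" --turn '[0,0,0]' --hand '[0,0,0]'

```text
time: 26.9
tcp_pos: [0.5239, -0.2919, 0.2693]
orientation: [-0.989, -0.001, -0.315]
ft_force: [-0.6, -1.0, 3.3]
width: 0.003
```

Contact; the lid is moving at about 3.5 N. I'll keep following the arc.

Emit:
apply_moves --pt "-0.12 0.13 -0.13" --pt "-0.12 0.13 -0.13" --pt "-0.12 0.13 -0.13" --pt "-0.07 0.14 -0.12" --pt "-0.07 0.14 -0.12" --pt "-0.07 0.14 -0.12" --pt "-0.07 0.14 -0.12" --pt "-0.07 0.14 -0.12" --pt "-0.07 0.14 -0.12" --pt "-0.07 0.14 -0.12" --turn '[0,0,0,0,0,0,0,0,0,0]' --hand '[0,0,0,0,0,0,0,0,0,0]'

```text
time: 28.15
tcp_pos: [0.4887, -0.2916, 0.1962]
orientation: [-0.989, -0.001, -0.315]
ft_force: [1.0, -0.4, 1.6]
width: 0.002
```

Emit:
apply_moves --pt "-0.02 0.12 -0.08" --pt "-0.02 0.12 -0.08" --pt "-0.02 0.1 -0.07" --pt "-0.02 0.1 -0.07" --pt "-0.02 0.1 -0.07" --turn '[0,0,0,0,0]' --hand '[0,0,0,0,0]'

```text
time: 28.78
tcp_pos: [0.4847, -0.291, 0.1703]
orientation: [-0.989, -0.0, -0.315]
ft_force: [-1.3, -1.2, 2.5]
width: 0.007
```

Emit:
apply_moves --pt "0 0.08 -0.05" --pt "0 0.08 -0.05" --pt "0 0.07 -0.05" --pt "0 0.06 -0.04" --pt "0 0.06 -0.04" --pt "0 0 0" --turn '[0,0,0,0,0,0]' --hand '[0,0,0,0,0,0]'

```text
time: 29.52
tcp_pos: [0.4848, -0.2909, 0.1534]
orientation: [-0.989, -0.0, -0.315]
ft_force: [0.6, -0.3, 1.3]
width: -0.0
```

Emit:
apply_moves --pt "0 0.04 -0.03" --pt "0 0.04 -0.03" --pt "0 0 0" --turn '[0,0,0]' --hand '[0,0,0]'

```text
time: 29.9
tcp_pos: [0.4847, -0.2911, 0.1496]
orientation: [-0.989, -0.0, -0.315]
ft_force: [0.3, 1.0, 0.2]
width: 0.004
```

Emit:
apply_moves --pt "0 0.04 -0.03" --pt "0 0.04 -0.03" --pt "0 0 0" --turn '[0,0,0]' --hand '[0,0,0]'

```text
time: 30.28
tcp_pos: [0.4846, -0.2914, 0.1455]
orientation: [-0.989, -0.0, -0.315]
ft_force: [-0.2, -0.5, 0.3]
width: 0.002
```

Emit:
apply_moves --pt "0 0.03 -0.02" --pt "0 0 0" --turn '[0,0]' --hand '[0,0]'

```text
time: 30.52
tcp_pos: [0.4847, -0.2915, 0.1448]
orientation: [-0.989, -0.001, -0.315]
ft_force: [-2.1, 1.0, 4.6]
width: 0.0
```

Emit:
apply_moves --pt "0 0.03 -0.02" --pt "0 0 0" --turn '[0,0]' --hand '[0,0]'

```text
time: 30.78
tcp_pos: [0.4847, -0.2915, 0.1445]
orientation: [-0.989, -0.002, -0.314]
ft_force: [-4.0, 1.6, 9.3]
width: 0.003
```

Emit:
apply_moves --pt "0 0.03 -0.02" --pt "0 0 0" --turn '[0,0]' --hand '[0,0]'

```text
time: 31.02
tcp_pos: [0.4848, -0.2915, 0.1444]
orientation: [-0.989, -0.003, -0.314]
ft_force: [-6.1, 2.0, 15.9]
width: 0.001
```

Firm stop at z ≈ 0.1445, where shut steel is expected: the lid is down. I'll retreat and go above the start button.

Emit:
apply_moves --pt "0 -0.3 0" --pt "0 -0.8 0" --pt "0 -1 0" --pt "0 -1 0" --pt "0 -1 0" --pt "0 -0.9 0" --pt "0 0 0" --turn '[0,0,0,0,0,0,0]' --hand '[0,0,0,0,0,0,0]'

```text
time: 31.9
tcp_pos: [0.4503, -0.3976, 0.3105]
orientation: [-0.992, -0.004, -0.317]
ft_force: [0.5, -0.2, -0.8]
width: -0.003
```

```bash
python3 gw.py .615,.283,.30; python3 - <<'E'
from h import *
a=cam('scene');b=cam('top')
cv2.imwrite('pics/v6.png',np.hstack([a['image'][:,:400,::-1],b['image'][:,160:,::-1]]))
E
```

```text
t 31.9 j [-0.989  0.495  0.809  0.539  2.149 -0.445] tcp [ 0.4503 -0.3976  0.3105] F [ 0.5 -0.2 -0.8]
tilt 33.14 bearing 71.5
in ctl axes: tcp [-0.6239 -0.0456  0.3091] 
tool axes cols
 [[-0.013  0.547  0.837]
 [-1.    -0.011 -0.009]
 [ 0.004 -0.837  0.547]]
[0.615, 0.283, 0.3] units [-1.39  9.76 14.47]
```

View pics/v6.png

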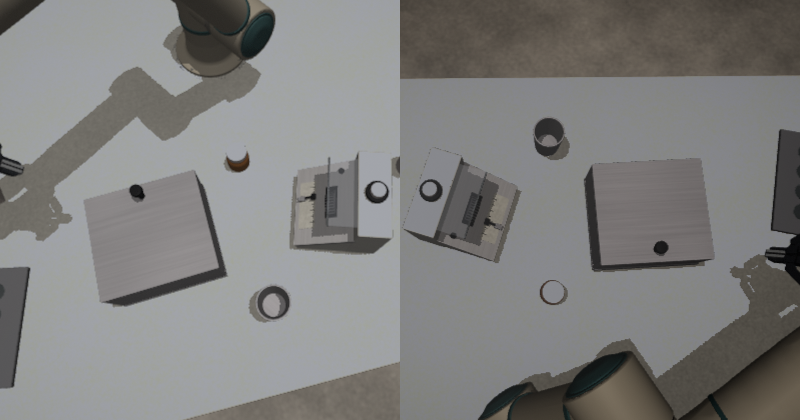

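Both views show the lid flat on the bath, and the bottle, beaker and jar where they were. The pointer and tab are in line at scene (307,198). On to the button.

Emit:
apply_moves --pt "-0.09 0.61 0.9" --pt "-0.09 0.61 0.9" --pt "-0.09 0.61 0.9" --pt "-0.09 0.61 0.9" --pt "-0.09 0.61 0.9" --pt "-0.09 0.61 0.9" --pt "-0.09 0.61 0.9" --pt "-0.09 0.61 0.9" --pt "-0.09 0.61 0.9" --pt "-0.09 0.61 0.9" --pt "-0.09 0.61 0.9" --pt "-0.09 0.61 0.9" --pt "-0.09 0.61 0.9" --pt "-0.09 0.61 0.9" --pt "-0.09 0.61 0.9" --pt "-0.04 0.61 0.9" --pt "0 0 0" --pt "0 0 0" --turn '[0,0,0,0,0,0,0,0,0,0,0,0,0,0,0,0,0,0]' --hand '[0,0,0,0,0,0,0,0,0,0,0,0,0,0,0,0,0,0]'

```text
time: 34.25
tcp_pos: [0.6125, 0.2829, 0.2973]
orientation: [-0.991, 0.001, -0.314]
ft_force: [-0.7, -0.5, -0.3]
width: -0.003
```

```bash
python3 gw.py .615,.283,.26 .615,.283,.215 .615,.283,.2 ; python3 - <<'E'
from h import *
c=cam('wrist')
m=(c['image'].max(2)<60).astype(np.uint8)
print(np.round(proj(c,[.6125,.2735,.199]),1))
n,l,st,ce=cv2.connectedComponentsWithStats(m)
for i in range(1,n):
    if st[i,4]>150: print(st[i],ce[i].round(1))
cv2.imwrite('pics/w7.png',c['image'][:,:,::-1])
E
```

```text
t 34.25 j [0.174 0.209 1.19  0.509 1.461 0.505] tcp [0.6125 0.2829 0.2973] F [-0.7 -0.5 -0.3]
tilt 33.24 bearing 72.1
in ctl axes: tcp [0.074  0.0032 0.2959] 
tool axes cols
 [[-0.011  0.548  0.836]
 [-1.    -0.005 -0.01 ]
 [-0.001 -0.836  0.548]]
[0.615, 0.283, 0.26] units [ 0.06  0.79 -0.49]
[0.615, 0.283, 0.215] units [ 0.06  1.73 -1.11]
[0.615, 0.283, 0.2] units [ 0.06  2.05 -1.31]
[282.2 309.1]
[ 142   18  136   75 2272] [210.3  55.3]
[    0   258   560   162 45459] [277.3 370.1]
```

Emit:
apply_moves --pt "0.06 0.5 -0.33" --pt "0 0.5 -0.33" --pt "0 0.4 -0.26" --pt "0 0.3 -0.2" --pt "0 0.05 -0.03" --pt "0 0.05 -0.03" --pt "0 0 0" --turn '[0,0,0,0,0,0,0]' --hand '[0,0,0,0,0,0,0]'

```text
time: 35.17
tcp_pos: [0.6158, 0.2823, 0.2136]
orientation: [-0.988, -0.001, -0.315]
ft_force: [-0.1, 0.3, 0.3]
width: 0.001
```

Emit:
apply_moves --pt "0 0.05 -0.03" --pt "0 0.05 -0.03" --pt "0 0 0" --turn '[0,0,0]' --hand '[0,0,0]'

```text
time: 35.55
tcp_pos: [0.6155, 0.2824, 0.2078]
orientation: [-0.989, 0.0, -0.315]
ft_force: [-0.7, -0.6, 0.1]
width: -0.001
```

Emit:
apply_moves --pt "0 0.05 -0.03" --pt "0 0.05 -0.03" --pt "0 0 0" --turn '[0,0,0]' --hand '[0,0,0]'

```text
time: 35.92
tcp_pos: [0.6157, 0.2826, 0.2034]
orientation: [-0.989, -0.0, -0.315]
ft_force: [-0.7, -0.8, 0.3]
width: -0.0
```

Emit:
apply_moves --pt "0 0.05 -0.03" --pt "0 0.05 -0.03" --pt "0 0 0" --turn '[0,0,0]' --hand '[0,0,0]'

```text
time: 36.3
tcp_pos: [0.6158, 0.2827, 0.1989]
orientation: [-0.989, -0.001, -0.315]
ft_force: [-0.4, -1.5, 1.8]
width: 0.0
```

Contact began near z = 0.202. I'll continue to the firm bottom.

Emit:
apply_moves --pt "0 0.05 -0.03" --pt "0 0.05 -0.03" --pt "0 0 0" --turn '[0,0,0]' --hand '[0,0,0]'

```text
time: 36.67
tcp_pos: [0.616, 0.2829, 0.196]
orientation: [-0.988, -0.002, -0.315]
ft_force: [-4.9, -5.0, 9.6]
width: 0.0
```

Emit:
apply_moves --pt "0 0.05 -0.03" --pt "0 0 0" --turn '[0,0]' --hand '[0,0]'

```text
time: 36.92
tcp_pos: [0.6164, 0.2831, 0.1958]
orientation: [-0.986, -0.004, -0.314]
ft_force: [-9.8, -7.4, 16.5]
width: -0.0
```

Firm bottom at z = 0.196, about 7 mm after contact, with force well over 4 N. Releasing and retreating.

Emit:
apply_moves --pt "0 -0.2 0.13" --pt "0 -0.4 0.26" --pt "0 -0.8 0.5" --pt "0 -1 0.6" --pt "0 -1 0.6" --pt "1 -1 0.4" --pt "-1 -1 0" --pt "0 0 0" --pt "0 0 0" --turn '[0,0,0,0,0,0,0,0,0]' --hand '[0,0,0,0,0,0,0,0,0]'

```text
time: 38.05
tcp_pos: [0.6046, 0.2494, 0.4268]
orientation: [-0.99, -0.0, -0.315]
ft_force: [-1.3, 0.2, -0.5]
width: -0.002
```

```bash
python3 - <<'E'
from st import *
f=lambda i,s:cv2.resize(i,None,fx=s,fy=s,interpolation=cv2.INTER_CUBIC)
a=cam('scene')['image'];b=cam('top')['image'];w=cam('wrist')['image']
A=f(a[140:260,280:400],3.3);B=f(b[140:260,160:280],3.3);h=A.shape[0]
lo=np.hstack([cv2.resize(x,(264,198)) for x in(a,b,w)])
cv2.imwrite('pics/v7.png',np.vstack([np.hstack([A,B]),lo])[:600,:,::-1])
E
```

```text
t 38.05 j [0.118 0.198 0.946 0.527 1.707 0.584] tcp [0.6046 0.2494 0.4268] F [-1.3  0.2 -0.5]
tilt 33.3 bearing 71.9
in ctl axes: tcp [0.0397 0.0007 0.4255] 
tool axes cols
 [[-0.011  0.549  0.836]
 [-1.    -0.006 -0.009]
 [ 0.    -0.836  0.549]]
```

View pics/v7.png

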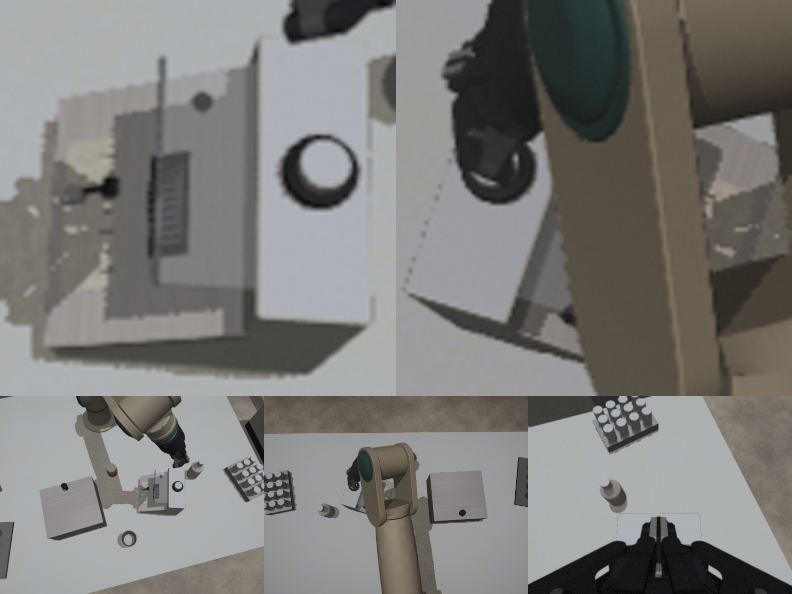

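The final views show the button popped back up, the lid shut, the pointer in line with the tab at scene crop (85,190), and all three bystanders standing. The tool is clear at z = 0.43, so I'm handing in.

```bash
python3 -c "
from bench import ctrl
print(ctrl.sign_off())"
```

```text
the job is handed in; nothing more can be done
None
```

The job is done in the order asked and handed in at about 38 s of the 70 s allowed; no verdict was reported.

- **Tool lean:** the moves cannot tilt the tool. I drove the arm past its tool-down reach in free space until it leaned 33°, and it held that lean for the rest of the job.
- **Wheel:** three fingertip strokes plus a small nudge, at about 3.5 to 5.5 N. The last estimate puts the pointer about 0.7 mm short of the tab, good to about ±0.7 mm. I saw no sign that the tab moved. The individual views differed by up to 2 mm because of parallax, so I averaged two opposite viewpoints before the nudge. After it I had one near view, corrected for that parallax.
- **Lid:** pushed slowly along its arc at up to about 4 N, then pressed to 16 N against a firm stop. Both overhead views show it flat on the bath.
- **Start button:** pressed about 7 mm to a firm stop at 16 N, then released. The last picture shows it back up.
- **Bystanders:** the bottle, beaker and jar look upright and in place in the last pictures. This was a check by eye, not a re-measurement.
- **Mismatch:** the wheel gave contact several millimetres deeper than my fitted controller pose predicted. I went by force there, so it did not matter.

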